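# Free the eccentric stop and bring the tool rest up to the grinding wheel

### The job

Bring the tool rest of the belt grinder up to its wheel, pushing with the fingertips only: first swing the lever of the eccentric cam until the cam's low side squarely faces the rear bar of the rest's sliding frame, and only then push the frame by its upright plate towards the wheel until the rear bar is fully home against the cam. Lift nothing, leave the frame lying flat in its track with the cam still at its low point, and leave everything else on the bench where it is.

Things in the scene. Friction and masses are not known exactly. Their poses are not given: they have to be found in the camera images.
- jig: Fixed belt grinder with the tool rest's track. Origin: on the cam's pivot axis at bench height; z up; +x along the track towards the wheel, +y to its left. Track base 245 (x, +-122) x 150 x 12 mm high. Two steel rails guide the frame: y = +-55.5 to +-67.5, x = -107 to +117, tops 32 mm above the bench. Between x = -120 and +170 nothing is higher than the frame's plate and the cam's knob.
- wheel (a point): Centre of the rubber-tyred grinding wheel, at jig x = 250 mm, 95 mm above the bench: 150 mm diameter, 44 mm wide, axle along jig y. The white motor lies at jig x = 205 to 315, y = -60 to -190 mm, up to 152 mm high; belt and idler lie behind the wheel to x = 455 mm, up to 171 mm high.
- jig_pivot (a point): Point on the cam's pivot axis, 36 mm above the bench. The steel cam disc (60 mm diameter, 14 to 34 mm above the bench) has its centre 12 mm off this axis, so at cam angle q it reaches 30 - 12 cos q mm from the pivot towards the frame's rear bar: 18 mm at its low point (q = 0), 42 mm at its high point.
- cam (a joint): Cam angle q (rad), growing counter-clockwise from above. 0 = low point: thin side towards the frame's rear bar (jig -x), lever along jig -y. At q the lever points along jig (sin q, -cos q). Starts at 1.3 to 2.4, lever roughly towards the wheel: turn it clockwise. Stops at -0.7 and 2.8, none at 0. Stays where left; turning takes 5 to 6 N at the knob; frame pushes under 20 N do not turn it.
- cam_knob (a point): Centre of the top of the upright black knob on the end of the cam's lever: cylinder 16 mm diameter, 56 to 102 mm above the bench (this point at 102), 65 mm from the pivot axis. The lever under it is a dark bar 18 mm wide, 46 to 56 mm above the bench. Push the knob sideways to turn the cam.
- rest: The follower: loose aluminium frame, about 0.9 kg, lying in the track around the cam; slides along jig x, 1.5 mm side play, stays where left. Origin: underside (12 mm above bench), middle of the rear bar's cam-side face; x to the wheel. 108 wide, 24 high; rear bar x = -25 to 0; tool rest plate x = 108 to 186 mm. Starts at jig x = -62 to -46 mm; home (against the low cam) at -18 mm.
- rest_plate (a point): Middle of the rear push face of the frame's upright plate, 40 mm above the frame's underside (52 mm above the bench), at x = -33 mm in the frame's axes. The plate is 80 mm wide, 8 mm thick, top 70 mm above the bench; the push face looks along -x. Push it along +x; sliding takes some 3 to 8 N.
- whetstone: Bystander: brown sharpening stone 55 x 160 x 25 mm lying behind the track; origin at the middle of its underside.
- oil: Bystander: amber oil bottle, 48 mm diameter, 95 mm high, standing on the far side of the track; origin at the middle of its underside.
- tin: Bystander: bare metal tin, 64 mm diameter, 55 mm high, between the track and the robot; origin at the middle of its underside.
- pulley: Bystander: spare aluminium pulley ring, 70 mm diameter, 22 mm high, lying on the far side of the track; origin at the middle of its underside.
- wirebrush: Bystander: wooden wire brush 150 x 60 x 36 mm on the right of the bench; origin at the middle of its underside.
- wrench: Bystander: steel wrench 180 mm long lying on the right of the bench; origin under its middle.
- knife: Bystander: kitchen knife with a white handle, about 270 mm long and 16 mm high, on the right of the bench; origin at bench height where handle meets blade.

How it is judged:
On the way:
1. the cam stands at its low point (within 0.35 rad) while the frame is still back, not yet pushed in (its origin at jig x below -36 mm) (value of joint cam between -0.35 and 0.35 rad and x of rest in the frame of jig below -0.036 m), for 0.2 s.
At the end, for the whole second after the job is handed in: The cam is within 0.35 rad of its low point, the frame lies flat in the track (tilt under 0.05 rad, not raised more than 3 mm) at rest with its rear bar home against the cam (origin within 4 mm of jig x = -18 mm) (value of joint cam between -0.35 and 0.35 rad and x of rest in the frame of jig above -0.022 m and angle between rest's own z axis and vertical below 0.05 rad and z of rest in the frame of jig below 0.015 m and linear speed of rest below 0.01 m/s); the robot touches nothing.
It fails at once if the frame is lifted out of its track (raised over 10 mm) or tipped over 0.2 rad (z of rest in the frame of jig above 0.022 m or angle between rest's own z axis and vertical above 0.2 rad).
It fails at once if another thing on the bench is lifted or shifted more than 20 mm (distance of any of whetstone, oil, tin, wirebrush, wrench, knife, pulley from where it was at the start of the episode above 0.02 m).
It also fails if it takes over 54 s, if anything falls off the work surface, if the arm or the gripper's body presses on something with over 40 N, if the wrist force passes 120 N, or if a joint passes its speed limit or range.

### The arm

A 7-joint arm with a two-finger parallel gripper is mounted at the origin on the work surface. World frame = base frame: x ahead of the robot, y to its left, z up, the work surface at z = 0. Lengths are in m, angles in rad, forces in N, time in s.
With the tool pointing down it reaches from about 0.4 to 0.85 m from the base axis. Payload 10.4 kg.
Tool frame: the origin (TCP) lies on the centre line of the jaws, within the pads' length; the fingertips stand 11 mm ahead of it and the grasp point (between the pads) lies 8 mm behind it (tip_reach is the distance from the TCP to the fingertips, in m); z points along the fingers, y is the line along which they close (so a half turn about z gives the same grasp; the last joint's range is limited). The gripper opens to 85 mm and grips with 20 to 120 N. Pads are 22 mm wide; open, the fingers measure 114 mm over their backs; the gripper's body (76 mm by 85 mm) begins 54 mm behind the grasp point. The pads swing forward as they close: fully open they stand 13 mm farther back than shut.
Start: joints at [-0.023, 0.332, -0.065, 1.46, 0.022, 1.35, -0.088], TCP at [0.625, 0, 0.242] pointing down, gripper open.
Joint ranges: [-2.6, 2.6], [-0.5, 2.12], [-1.47, 1.34], [0.16, 2.42], [-1.27, 4.41], [0.06, 2.06], [-2.6, 2.6]. Speed limits (rad/s): [2.22, 2.22, 2.79, 2.79, 3.14, 3.14, 3.14].

### API

Orientations are given as a unit quaternion [x, y, z, w].
In Python, from workcell import get_obs, camera, hand_in, tip_reach gives the robot as it stands. The module is installed in compiled form; this text tells all that it offers.
- The arm moves only by the tool move_arm, never from a script. Its argument "plan" is a list of rows, each an object with "delta_pos": the shift along the tool's x, y, z in a scale on which 1.0 is 300 mm, a list of three; "turn": the turn, a rotation vector about the tool's x, y, z in normalised numbers (1 is pi rad), a list of three; "fingers": the closure, from 0 (fully open) to 1 (shut). A call has 1 to 12 rows; each row is the pose to reach, as a shift and turn from the pose commanded when the call began, along the tool's axes at that moment; what a row does not reach only later rows make up. A row lasts 1/8 s, in which the tool goes at most 62.5 mm and 10.7 degrees, less where a joint would pass 70% of its speed; a pose out of reach is approached as far as the arm can. Shift and turn numbers lie between -1 and 1, and a call with a number outside is refused. A call with a gripper value outside its range is refused whole. The fingers move at their own pace and stop on an object; "force" is the grip in N (left out, the last holds). Time passes only in rows, so rows that repeat a pose let the fingers close. It gives the time, the measured TCP pose, the force, the opening and the grip force at its end, in the units of the state.
- get_obs(): the state, without advancing time (a new reading comes with each control period).
- camera(name): name is "scene" or "side" or "wrist"; returns a dict with "color" (400x640x3 uint8, red, green, blue), "range_z" (400x640 float32, m along the optical axis (not along the pixel's ray), 0 where there is no reading), "fx", "fy", "cx", "cy" (pixels), "k1" (the pictures are not rectified: a ray, as slopes to the right and down, at radius r is drawn at 1 + k1 r^2 times it, then the intrinsics apply), "R" (3x3) and "t" (3): a world point X has camera coordinates R X + t; the wrist camera has in their place "tool_from_camera" (4x4, takes a point from camera to tool coordinates, whose origin is the TCP and whose axes are the flange's). Camera axes: x right, y down, z forward; pixel columns grow to the right and rows downward; lengths in m; the calibration is good to about 2 mm. A picture is of the moment at which its call begins: read the wrist's pose just before it.
- hand_in(): hands the job in; it is judged then, once.
The state is a dict: "clock": time; "joint_pos": joint angles; "joint_velocities": joint speeds; "tau": joint torques, N m; "position": TCP position; "ee_rot": TCP orientation; "ft_force": force on the tool from outside, world axes, zero at the start; "torque": the same for the moment, N m; "grip_width": opening from 0.0 (shut) to 1.0 (fully open); "grasp_force": force on a finger pad.
Only numpy, scipy, OpenCV 4.12 (cv2) and the standard library are available. Lean on these libraries where they do the work, as an engineer would, in place of code of your own. Each camera call takes 0.05 s, during which the arm holds its last target. There are 200 camera calls.

## Working session

There is one attempt and no reset: what is moved stays moved. The work goes in short steps, Python scripts to look and compute and a tool call to move; the robot and the scene stay as the last step left them, time stands still between calls to the robot, and variables do not carry over. Pictures are saved under pics/ and viewed, at most 10 in all, crops included, and the job is handed in when it is done.

Besides the shell and the picture viewer there is one more tool, called after "Request:" as a command line: name --argument value ..., lists and objects as JSON in quotes. move_arm: Moves the arm, as the interface text tells. Its arguments: {"type":"object","properties":{"plan":{"type":"array","items":{"type":"object","properties":{"delta_pos":{"type":"array","items":{"type":"number"}},"turn":{"type":"array","items":{"type":"number"}},"fingers":{"type":"number"}}}},"force":{"type":"number"}},"required":["plan"]}

```bash
mkdir -p pics
cat > h.py <<'E'
import numpy as np, cv2
from workcell import get_obs, camera, hand_in, tip_reach
from scipy.spatial.transform import Rotation as Ro
def ray(c,u,v):
    d=np.array([(u-c['cx'])/c['fx'],(v-c['cy'])/c['fy']]); s=d.copy()
    for _ in range(20): s=d/(1+c['k1']*(s@s))
    return np.array([s[0],s[1],1.0])
def ext(c):
    return c['R'].T, -c['R'].T@c['t']
def onplane(c,u,v,z):
    A,o=ext(c); r=A@ray(c,u,v); return o+r*(z-o[2])/r[2]
def cloud(c):
    H,W=c['range_z'].shape; u,v=np.meshgrid(np.arange(W),np.arange(H))
    dx=(u-c['cx'])/c['fx']; dy=(v-c['cy'])/c['fy']; x,y=dx.copy(),dy.copy()
    for _ in range(20):
        k=1+c['k1']*(x*x+y*y); x,y=dx/k,dy/k
    z=c['range_z']; P=np.stack([x*z,y*z,z],-1); A,o=ext(c)
    return P@A.T+o
def save(n,im): cv2.imwrite('pics/'+n,cv2.cvtColor(im,cv2.COLOR_RGB2BGR))
E
python3 - <<'E'
from h import *
import pickle
o=get_obs();print({k:np.round(v,3) for k,v in o.items()},tip_reach)
for n in('scene','side'):
    c=camera(n);save(n+'.png',c['color']);pickle.dump(c,open(n+'.pkl','wb'));print(n,c['fx'],c['k1'],ext(c)[1])
E
```

```text
{'clock': np.float64(0.0), 'joint_pos': array([-0.023,  0.333, -0.065,  1.461,  0.022,  1.35 , -0.089]), 'joint_velocities': array([-0.001, -0.   ,  0.001,  0.001,  0.   , -0.002, -0.002]), 'tau': array([ 0.0000e+00, -6.2545e+01,  5.0000e-02, -3.9161e+01,  1.6000e-02,
        1.0000e-02, -0.0000e+00]), 'position': array([ 0.625, -0.   ,  0.242]), 'ee_rot': array([ 0.707,  0.707, -0.001, -0.   ]), 'ft_force': array([-0.041,  0.122, -0.334]), 'torque': array([ 0.018, -0.021, -0.02 ]), 'grasp_force': np.float64(0.0), 'grip_width': np.float64(1.003)} 0.011
scene 515.9283121721686 0.03682981934726194 [1.08549601 0.579945   1.33943015]
side 418.16092039638886 -0.005917981820054812 [ 0.295051   -0.97728568  0.8022608 ]
```

View pics/scene.png

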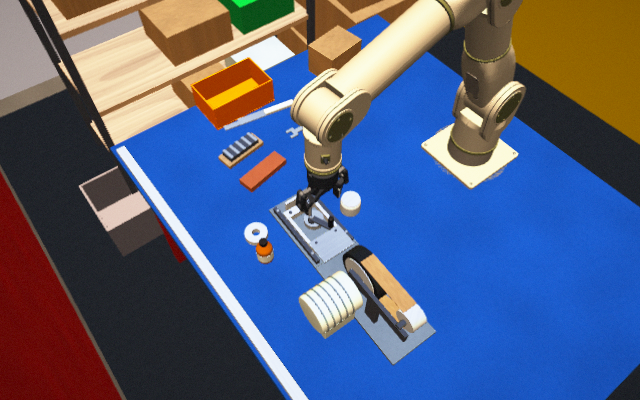

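View pics/side.png

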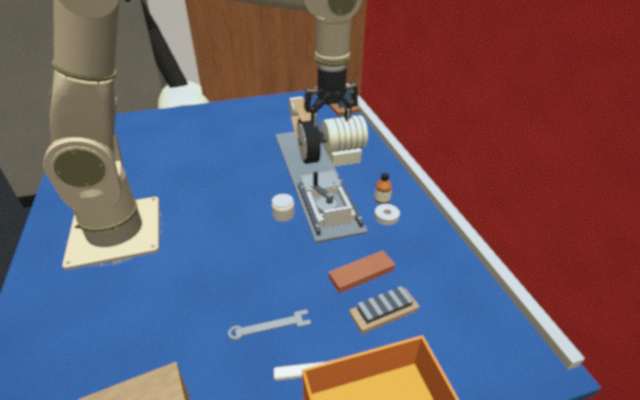

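The scene view shows the jig at about (320,230), and its wheel at about (358,270). The side view shows the track at about (330,205), the knob near (316,180), the tin at (283,207) and the bottle at (384,190). I'll zoom in on both.

Run:
```python
from h import *
import pickle
s=pickle.load(open('side.pkl','rb'));c=pickle.load(open('scene.pkl','rb'))
a=cv2.resize(s['color'][150:250,270:370],(400,400),interpolation=cv2.INTER_CUBIC)
b=cv2.resize(c['color'][185:285,265:365],(400,400),interpolation=cv2.INTER_CUBIC)
save('crop.png',np.hstack([a,b]))
for n,cc,pts in(('side',s,[(316,180),(330,198),(314,238),(365,232),(283,198)]),('scene',c,[(331,217),(316,222),(350,203)])):
    P=cloud(cc)
    for u,v in pts: print(n,u,v,P[v,u].round(3))
```

```text
side 316 180 [ 0.575 -0.029  0.078]
side 330 198 [ 0.598 -0.092  0.054]
side 314 238 [ 0.52  -0.195  0.012]
side 365 232 [ 0.664 -0.207  0.007]
side 283 198 [ 0.469 -0.055  0.054]
scene 331 217 [ 0.573 -0.024  0.102]
scene 316 222 [ 0.598 -0.06   0.054]
scene 350 203 [ 0.48  -0.047  0.063]
```

View pics/crop.png

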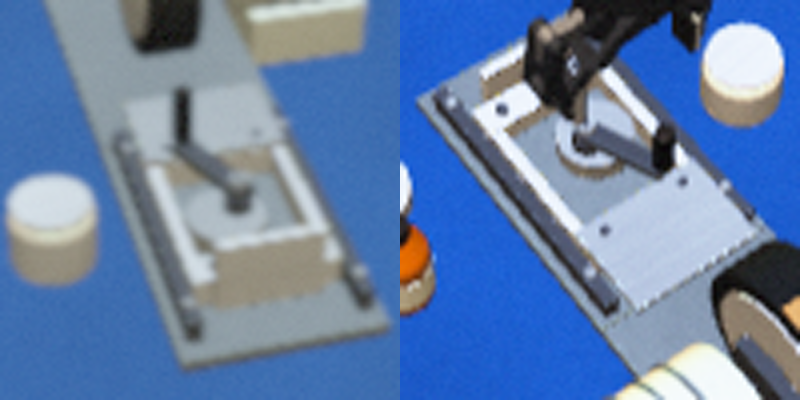

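The crops show the lever pointing towards the wheel and the robot side. The knob top is at scene (330.7,217.5), the hub at side (329.5,198), the base's rear corners at side (315.7,242) and (367,230.5), and the upright plate's rear face spans about side (324,215) to (353,222).

Run:
```python
from h import *
import pickle
s=pickle.load(open('side.pkl','rb'));c=pickle.load(open('scene.pkl','rb'))
f=lambda C,p,z:onplane(C,*p,z)[:2].round(4)
S=lambda x,y:(270+x/4-.4,150+y/4-.4); N=lambda x,y:(265+(x-400)/4-.4,185+y/4-.4)
A=f(s,S(183,368),.012);B=f(s,S(390,324),.012);B2=f(c,N(418,100),.012)
print('rear corners',A,B,B2,np.linalg.norm(A-B))
print('knob',f(c,N(663,128),.102),f(s,S(182,92),.102))
print('hub',f(s,S(237,188),.06),f(c,N(585,138),.06))
# top of upright plate edge (side): 
print('plate top rear edge',f(s,S(218,248),.07),f(s,S(325,234),.07))
print('tool rest front corners',f(c,N(642,310),.036),f(c,N(757,236),.036))
Q=np.vstack([cloud(s).reshape(-1,3),cloud(c).reshape(-1,3)])
m=(abs(Q[:,0]-.59)<.13)&(abs(Q[:,1]+.07)<.17);Q=Q[m]
b=Q[(Q[:,2]>.007)&(Q[:,2]<.017)]
import cv2
r=cv2.minAreaRect((b[:,:2]*1000).astype(np.float32));print(r,len(b))
k=Q[(Q[:,2]>.085)&(Q[:,2]<.106)&(np.hypot(Q[:,0]-.575,Q[:,1]+.027)<.02)];print('knob cloud',len(k),k.mean(0),k.min(0),k.max(0))
p=cloud(s).reshape(-1,3);p=p[(abs(p[:,0]-.59)<.06)&(p[:,1]<-.11)&(p[:,2]>.045)&(p[:,2]<.066)]
print('plate',len(p),p.mean(0),p.min(0),p.max(0),np.polyfit(p[:,0],p[:,1],1))
```

```text
rear corners [ 0.52   -0.2095] [ 0.6688 -0.2091] [ 0.6698 -0.205 ] 0.14880053763343726
knob [ 0.5732 -0.0261] [ 0.5737 -0.0252]
hub [ 0.5945 -0.0929] [ 0.6065 -0.0746]
plate top rear edge [ 0.5583 -0.1629] [ 0.6325 -0.1697]
tool rest front corners [0.6522 0.0523] [0.5493 0.0557]
((589.9544677734375, -66.64683532714844), (259.46148681640625, 333.19317626953125), 0.10656076669692993) 2294
knob cloud 69 [ 0.57405803 -0.024654    0.09643449] [ 0.56532211 -0.03330704  0.08527863] [ 0.58329509 -0.0157782   0.10527469]
plate 625 [ 0.59441568 -0.50580581  0.05557762] [ 0.53025408 -0.70471934  0.04508419] [ 0.63595676 -0.15790246  0.06594073] [-0.58997065 -0.15511801]
```

Units first: shifts go in shares of 300 mm and turns go in shares of pi rad. So 0.157 m / 0.3 = 0.5233, 0.14 m / 0.3 = 0.4667, -0.35 rad / 3.1416 = -0.1114.

Request:
move_arm --plan '[{"delta_pos":[-0.0333,-0.1333,0],"turn":[0,0,-0.0541],"fingers":1},{"delta_pos":[-0.1333,-0.3133,0.0667],"turn":[0,0,-0.1114],"fingers":1},{"delta_pos":[-0.1367,-0.3133,0.2],"turn":[0,0,-0.1114],"fingers":1},{"delta_pos":[-0.1367,-0.3133,0.3],"turn":[0,0,-0.1114],"fingers":1},{"delta_pos":[-0.1367,-0.3133,0.3],"turn":[0,0,-0.1114],"fingers":1},{"delta_pos":[-0.1367,-0.3133,0.3667],"turn":[0,0,-0.1114],"fingers":1},{"delta_pos":[-0.1367,-0.3133,0.4667],"turn":[0,0,-0.1114],"fingers":1},{"delta_pos":[-0.1367,-0.3133,0.5233],"turn":[0,0,-0.1114],"fingers":1},{"delta_pos":[-0.1367,-0.3133,0.5233],"turn":[0,0,-0.1114],"fingers":1}]'

```text
clock: 1.23
position: [0.5308, -0.0409, 0.0851]
ee_rot: [0.573, 0.819, -0.0, -0.001]
ft_force: [-0.2, 0.5, -0.1]
grip_width: 0.001
grasp_force: 0.0
```

```bash
cat > path.py <<'E'
from h import *
import sys
piv=np.array([.596,-.087])
def plan(ths,ds,z):
    o=get_obs();p=o['position'];R=Ro.from_quat(o['ee_rot'])
    for th,d in zip(ths,ds):
        t=np.radians(th);L=np.array([np.cos(t),np.sin(t)]);T=np.array([L[1],-L[0]])
        w=np.r_[piv+.065*L-d*T,z]
        G=Ro.from_euler('z',t-np.pi/2)*Ro.from_quat([.7071,.7071,0,0])
        print(th,w.round(3),(R.inv().apply(w-p)).round(3),(R.inv()*G).as_rotvec().round(2))
E
python3 - <<'E'
from path import *
c=camera('side');s=camera('scene')
a=cv2.resize(c['color'][130:250,260:380],(400,400),interpolation=cv2.INTER_CUBIC)
b=cv2.resize(s['color'][165:285,265:385],(400,400),interpolation=cv2.INTER_CUBIC)
save('c2.png',np.hstack([a,b]))
th=[110,110,101,92,83,74,65,56,47]
plan(th,[.033,.024]+[.0225]*7,.085)
E
```

```text
110 [ 0.543 -0.037  0.085] [-0.     0.012  0.001] [0. 0. 0.]
110 [ 0.551 -0.034  0.085] [-0.     0.021  0.001] [0. 0. 0.]
101 [ 0.562 -0.027  0.085] [0.002 0.033 0.002] [0.   0.   0.16]
92 [ 0.571 -0.023  0.085] [0.003 0.043 0.002] [0.   0.   0.32]
83 [ 0.582 -0.02   0.085] [0.003 0.054 0.002] [0.   0.   0.47]
74 [ 0.592 -0.018  0.085] [0.    0.065 0.002] [0.   0.   0.63]
65 [ 0.603 -0.019  0.085] [-0.003  0.075  0.002] [ 0.   -0.    0.79]
56 [ 0.614 -0.021  0.085] [-0.009  0.084  0.002] [ 0.   -0.    0.94]
47 [ 0.624 -0.024  0.085] [-0.016  0.092  0.002] [ 0.  -0.   1.1]
```

View pics/c2.png

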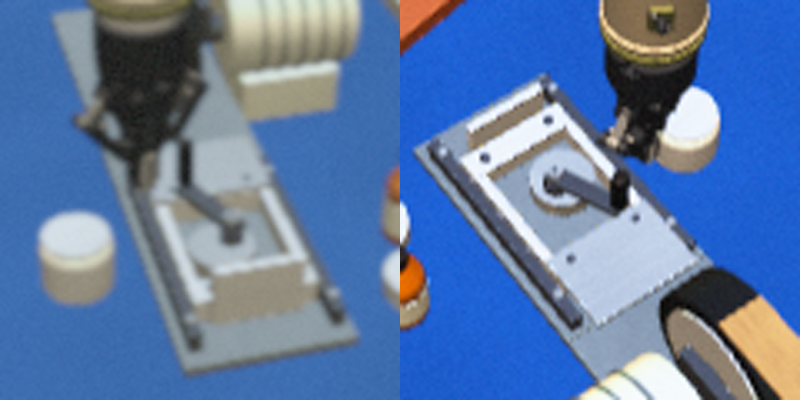

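The closed fingers are now left of the knob (side crop, about (145,170), with the knob at (185,165)). The track and frame are clear in the scene view. I'll start the swing.

Converted, 0.092 m / 0.3 = 0.3067, 0.084 m / 0.3 = 0.28, 1.1 rad / 3.1416 = 0.3501.

Request:
move_arm --plan '[{"delta_pos":[0,0.04,0.0033],"turn":[0,0,0],"fingers":1},{"delta_pos":[0,0.07,0.0033],"turn":[0,0,0],"fingers":1},{"delta_pos":[0.0067,0.11,0.0033],"turn":[0,0,0.0509],"fingers":1},{"delta_pos":[0.01,0.1433,0.0033],"turn":[0,0,0.1019],"fingers":1},{"delta_pos":[0.01,0.18,0.0033],"turn":[0,0,0.1496],"fingers":1},{"delta_pos":[0,0.2167,0.0033],"turn":[0,0,0.2005],"fingers":1},{"delta_pos":[-0.01,0.25,0.0033],"turn":[0,0,0.2515],"fingers":1},{"delta_pos":[-0.03,0.28,0.0033],"turn":[0,0,0.2992],"fingers":1},{"delta_pos":[-0.0533,0.3067,0.0033],"turn":[0,0,0.3501],"fingers":1}]'

```text
clock: 2.45
position: [0.6236, -0.0216, 0.0846]
ee_rot: [0.917, 0.398, 0.0, -0.001]
ft_force: [-3.3, 5.4, 1.8]
grip_width: 0.0
grasp_force: 3.2
```

Run:
```python
from path import *
plan([47,38,29,20,12,6],[.0225]*6,.085)
s=camera('scene');c=camera('side')
a=cv2.resize(c['color'][130:250,260:380],(400,400),interpolation=cv2.INTER_CUBIC)
b=cv2.resize(s['color'][165:285,265:385],(400,400),interpolation=cv2.INTER_CUBIC)
save('c3.png',np.hstack([a,b]))
```

```text
47 [ 0.624 -0.024  0.085] [-0.002  0.002 -0.   ] [-0. -0. -0.]
38 [ 0.633 -0.029  0.085] [ 0.001  0.012 -0.   ] [-0.   -0.    0.16]
29 [ 0.642 -0.036  0.085] [ 0.002  0.023 -0.   ] [-0.   -0.    0.31]
20 [ 0.649 -0.044  0.085] [ 0.002  0.034 -0.   ] [-0.   -0.    0.47]
12 [ 0.655 -0.051  0.085] [-0.     0.043 -0.001] [-0.   -0.    0.61]
6 [ 0.658 -0.058  0.085] [-0.003  0.05  -0.001] [-0.   -0.    0.71]
```

View pics/c3.png

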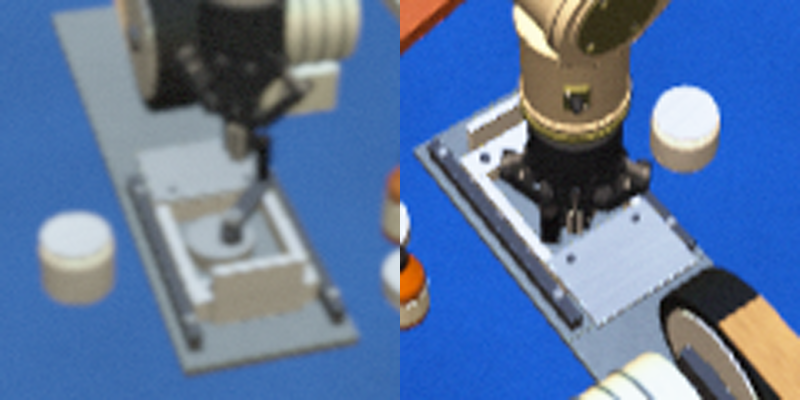

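The swing is working: the knob is now at side crop (264,150) with the fingers behind it, and the force is about 6 N as expected.

Converted, 0.05 m / 0.3 = 0.1667, 0.043 m / 0.3 = 0.1433, 0.71 rad / 3.1416 = 0.226.

Request:
move_arm --plan '[{"delta_pos":[-0.0033,0.0067,0],"turn":[0,0,0],"fingers":1},{"delta_pos":[0.0033,0.04,0],"turn":[0,0,0.0509],"fingers":1},{"delta_pos":[0.0067,0.0767,0],"turn":[0,0,0.0987],"fingers":1},{"delta_pos":[0.0067,0.1133,0],"turn":[0,0,0.1496],"fingers":1},{"delta_pos":[0,0.1433,0],"turn":[0,0,0.1942],"fingers":1},{"delta_pos":[-0.0067,0.1667,0],"turn":[0,0,0.226],"fingers":1},{"delta_pos":[-0.0067,0.1667,0],"turn":[0,0,0.226],"fingers":1}]'

```text
clock: 3.42
position: [0.6581, -0.0596, 0.0841]
ee_rot: [0.998, 0.056, -0.0, -0.0]
ft_force: [-1.9, 1.2, -0.5]
grip_width: 0.0
grasp_force: 1.1
```

Run:
```python
from path import *
plan([6,0,-3],[.0225]*3,.085)
s=camera('scene');c=camera('side')
a=cv2.resize(c['color'][130:250,260:380],(400,400),interpolation=cv2.INTER_CUBIC)
b=cv2.resize(s['color'][165:285,265:385],(400,400),interpolation=cv2.INTER_CUBIC)
save('c4.png',np.hstack([a,b]))
```

```text
6 [ 0.658 -0.058  0.085] [ 0.    -0.002 -0.001] [-0.    0.    0.01]
0 [ 0.661 -0.064  0.085] [ 0.002  0.005 -0.001] [-0.    0.    0.11]
-3 [ 0.662 -0.068  0.085] [ 0.003  0.009 -0.001] [-0.    0.    0.16]
```

View pics/c4.png

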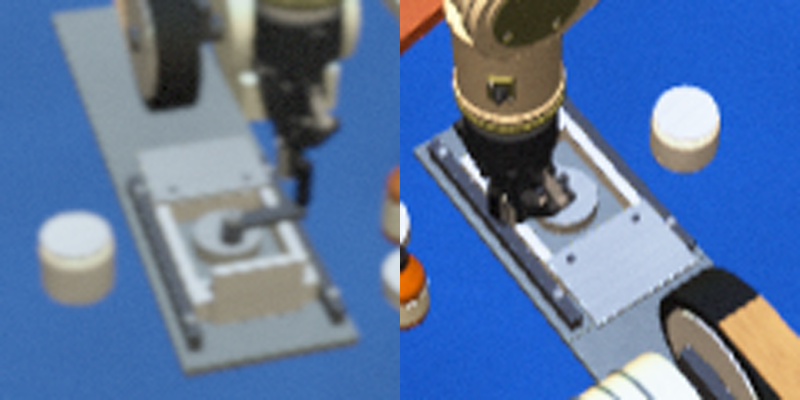

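The lever now lies nearly along jig -y (side crop, from (232,232) to (303,210)). I'll measure what remains.

Run:
```python
from h import *
c=camera('side')
S=lambda x,y:(260+x*.3-.35,130+y*.3-.35)
f=lambda p,z:onplane(c,*S(*p),z)[:2]
h=f((232,228),.06);
for e in((296,208),(303,206)):
    k=f(e,.056);d=k-h;print(h,k,np.degrees(np.arctan2(d[1],d[0])))
a,b=f((208,276),.07),f((314,258),.07);d=b-a;print(a,b,np.degrees(np.arctan2(d[1],d[0])))
a,b=f((185,374),.012),f((357,340),.012);d=b-a;print(a,b,np.degrees(np.arctan2(d[1],d[0])))
print(f((305,150),.102))
```

```text
[ 0.59359823 -0.09950062] [ 0.65733025 -0.0841029 ] 13.582435620961474
[ 0.59359823 -0.09950062] [ 0.66417378 -0.08316345] 13.033539852776883
[ 0.55201686 -0.16468835] [ 0.6418733  -0.16783334] -2.004541756008973
[ 0.51918983 -0.2102172 ] [ 0.66632838 -0.21271863] -0.9739641914806564
[ 0.67039081 -0.06448019]
```

Converted, 0.16 m / 0.3 = 0.5333, -0.06 m / 0.3 = -0.2, 0.14 rad / 3.1416 = 0.0446.

Request:
move_arm --plan '[{"delta_pos":[0.0067,0.0133,0],"turn":[0,0,0.0255],"fingers":1},{"delta_pos":[0.01,0.0333,0],"turn":[0,0,0.0446],"fingers":1},{"delta_pos":[0.01,0.0333,0],"turn":[0,0,0.0446],"fingers":1},{"delta_pos":[0.01,-0.0333,0],"turn":[0,0,0.0446],"fingers":1},{"delta_pos":[0.01,-0.05,-0.1],"turn":[0,0,0.0446],"fingers":1},{"delta_pos":[0,-0.05,-0.3],"turn":[0,0,0.0446],"fingers":1},{"delta_pos":[-0.1,0.1,-0.3333],"turn":[0,0,0.0382],"fingers":1},{"delta_pos":[-0.2,0.3,-0.3333],"turn":[0,0,0.0382],"fingers":1},{"delta_pos":[-0.2,0.4667,-0.3333],"turn":[0,0,0.0382],"fingers":1},{"delta_pos":[-0.2,0.5333,-0.3333],"turn":[0,0,0.0382],"fingers":1},{"delta_pos":[-0.2,0.5333,-0.3333],"turn":[0,0,0.0382],"fingers":1}]'

```text
clock: 4.95
position: [0.6164, -0.2261, 0.1843]
ee_rot: [1.0, -0.005, 0.0, 0.0]
ft_force: [0.5, 0.3, -0.7]
grip_width: 0.0
grasp_force: 0.0
```

Run:
```python
from path import *
import pickle
s=camera('scene');c=camera('side')
pickle.dump((s,c),open('p5.pkl','wb'))
a=cv2.resize(c['color'][150:250,280:380],(400,400),interpolation=cv2.INTER_CUBIC)
b=cv2.resize(s['color'][185:285,265:365],(400,400),interpolation=cv2.INTER_CUBIC)
save('c5.png',np.hstack([a,b]))
```

```text
(no output)
```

View pics/c5.png

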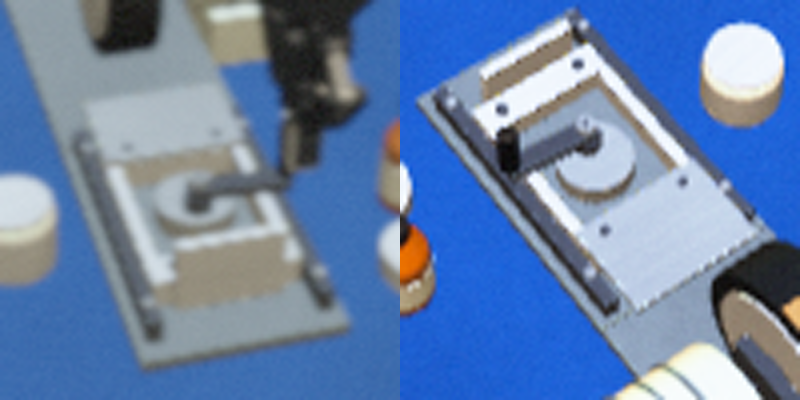

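The cam is at or near its low point: the knob top is at scene crop (508,133) and the fingers are clear. The frame is still back.

Run:
```python
from h import *
import pickle
s,c=pickle.load(open('p5.pkl','rb'))
N=lambda x,y:(265+(x-400)/4-.4,185+y/4-.4);S=lambda x,y:(280+x/4-.4,150+y/4-.4)
f=lambda C,p,z:onplane(C,*p,z)[:2].round(4)
print('knob',f(s,N(508,133),.102))
def seg(n,a,b):print(n,a,b,np.degrees(np.arctan2(*(b-a)[::-1])).round(1))
seg('base rear',f(s,N(574,10),.012),f(s,N(417,100),.012))
seg('base rear side',f(c,S(142,368),.012),f(c,S(352,326),.012))
seg('plate top rear',f(s,N(571,20),.07),f(s,N(482,76),.07))
seg('plate top rear side',f(c,S(177,252),.07),f(c,S(284,232),.07))
seg('bar cam side',f(s,N(597,74),.036),f(s,N(505,128),.036))
seg('rest front',f(s,N(757,236),.036),f(s,N(642,310),.036))
seg('Lrail',f(s,N(582,26),.032),f(s,N(752,214),.032))
seg('Rrail',f(s,N(442,95),.032),f(s,N(612,305),.032))
cc=f(s,N(597,155),.034);print('cam disc',cc)
```

```text
knob [ 0.6631 -0.0898]
base rear [ 0.523  -0.2004] [ 0.6704 -0.2055] -2.0
base rear side [ 0.5193 -0.2093] [ 0.6694 -0.2113] -0.8
plate top rear [ 0.555  -0.1602] [ 0.6382 -0.1595] 0.5
plate top rear side [ 0.5565 -0.1667] [ 0.6326 -0.1675] -0.6
bar cam side [ 0.5555 -0.1274] [ 0.6398 -0.1304] -2.0
rest front [0.5493 0.0557] [0.6522 0.0523] -1.9
Lrail [ 0.5358 -0.1726] [0.5388 0.0377] 89.2
Rrail [ 0.659  -0.1859] [0.6654 0.0346] 88.3
cam disc [ 0.5987 -0.0706]
```

Converted, 0.131 m / 0.3 = 0.4367, -0.053 m / 0.3 = -0.1767.

Request:
move_arm --plan '[{"delta_pos":[-0.0667,0,0.1],"turn":[0,0,0],"fingers":1},{"delta_pos":[-0.0667,0,0.2667],"turn":[0,0,0],"fingers":1},{"delta_pos":[-0.0667,0,0.4],"turn":[0,0,0],"fingers":1},{"delta_pos":[-0.0667,0,0.4367],"turn":[0,0,0],"fingers":1},{"delta_pos":[-0.0667,-0.05,0.4367],"turn":[0,0,0],"fingers":1},{"delta_pos":[-0.0667,-0.1,0.4367],"turn":[0,0,0],"fingers":1},{"delta_pos":[-0.0667,-0.12,0.4367],"turn":[0,0,0],"fingers":1},{"delta_pos":[-0.0667,-0.14,0.4367],"turn":[0,0,0],"fingers":1},{"delta_pos":[-0.0667,-0.16,0.4367],"turn":[0,0,0],"fingers":1},{"delta_pos":[-0.0667,-0.1767,0.4367],"turn":[0,0,0],"fingers":1}]'

```text
clock: 6.3
position: [0.5967, -0.1741, 0.0538]
ee_rot: [1.0, -0.005, 0.0, 0.001]
ft_force: [-0.5, -5.8, 1.9]
grip_width: 0.0
grasp_force: 2.9
```

Converted, -0.017 m / 0.3 = -0.0567, -0.015 m / 0.3 = -0.05.

Request:
move_arm --plan '[{"delta_pos":[0,-0.0133,0],"turn":[0,0,0],"fingers":1},{"delta_pos":[0,-0.0267,0],"turn":[0,0,0],"fingers":1},{"delta_pos":[0,-0.04,0],"turn":[0,0,0],"fingers":1},{"delta_pos":[0,-0.05,0],"turn":[0,0,0],"fingers":1},{"delta_pos":[0,-0.0567,0],"turn":[0,0,0],"fingers":1},{"delta_pos":[0,-0.0567,0],"turn":[0,0,0],"fingers":1}]'

```text
clock: 7.05
position: [0.5969, -0.1572, 0.0538]
ee_rot: [1.0, -0.005, 0.0, 0.001]
ft_force: [-0.1, -4.7, 2.6]
grip_width: -0.005
grasp_force: 2.6
```

Converted, -0.003 m / 0.3 = -0.01, -0.002 m / 0.3 = -0.0067.

Request:
move_arm --plan '[{"delta_pos":[0,-0.0067,0],"turn":[0,0,0],"fingers":1},{"delta_pos":[0,-0.01,0],"turn":[0,0,0],"fingers":1}]'

```text
clock: 7.3
position: [0.5969, -0.1544, 0.0538]
ee_rot: [1.0, -0.006, 0.0, 0.001]
ft_force: [-0.4, -6.2, 2.4]
grip_width: -0.001
grasp_force: 3.1
```

Converted, -0.003 m / 0.3 = -0.01, -0.002 m / 0.3 = -0.0067.

Request:
move_arm --plan '[{"delta_pos":[0,-0.0067,0],"turn":[0,0,0],"fingers":1},{"delta_pos":[0,-0.01,0],"turn":[0,0,0],"fingers":1}]'

```text
clock: 7.55
position: [0.597, -0.1514, 0.0538]
ee_rot: [1.0, -0.005, 0.0, 0.001]
ft_force: [-0.5, -5.8, 2.4]
grip_width: -0.003
grasp_force: 3.1
```

Converted, -0.002 m / 0.3 = -0.0067.

Request:
move_arm --plan '[{"delta_pos":[0,-0.0067,0],"turn":[0,0,0],"fingers":1},{"delta_pos":[0,-0.0067,0],"turn":[0,0,0],"fingers":1}]'

```text
clock: 7.8
position: [0.597, -0.1492, 0.0538]
ee_rot: [1.0, -0.005, 0.0, 0.001]
ft_force: [-0.2, -5.5, 1.9]
grip_width: 0.002
grasp_force: 2.7
```

Converted, -0.002 m / 0.3 = -0.0067.

Request:
move_arm --plan '[{"delta_pos":[0,-0.0067,0],"turn":[0,0,0],"fingers":1},{"delta_pos":[0,-0.0067,0],"turn":[0,0,0],"fingers":1}]'

```text
clock: 8.05
position: [0.597, -0.1483, 0.0538]
ee_rot: [1.0, -0.006, 0.001, 0.001]
ft_force: [0.5, -8.1, 0.8]
grip_width: 0.003
grasp_force: 4.3
```

Converted, -0.001 m / 0.3 = -0.0033.

Request:
move_arm --plan '[{"delta_pos":[0,-0.0033,0],"turn":[0,0,0],"fingers":1},{"delta_pos":[0,-0.0033,0],"turn":[0,0,0],"fingers":1}]'

```text
clock: 8.3
position: [0.5969, -0.1483, 0.0538]
ee_rot: [1.0, -0.006, 0.001, 0.002]
ft_force: [1.6, -11.4, 0.1]
grip_width: -0.001
grasp_force: 5.6
```

The frame has stopped moving while the force climbs to 11 N, so it's home. I'll back off and check.

Converted, -0.16 m / 0.3 = -0.5333, -0.14 m / 0.3 = -0.4667.

Request:
move_arm --plan '[{"delta_pos":[0,0.0333,0],"turn":[0,0,0],"fingers":1},{"delta_pos":[0,0.1333,0],"turn":[0,0,0],"fingers":1},{"delta_pos":[0,0.2,-0.1],"turn":[0,0,0],"fingers":1},{"delta_pos":[0,0.2667,-0.3],"turn":[0,0,0],"fingers":1},{"delta_pos":[-0.1667,0.2667,-0.4667],"turn":[0,0,0],"fingers":1},{"delta_pos":[-0.3333,0.2667,-0.5333],"turn":[0,0,0],"fingers":1},{"delta_pos":[-0.3333,0.2667,-0.5333],"turn":[0,0,0],"fingers":1}]'

```text
clock: 9.18
position: [0.4942, -0.2248, 0.2162]
ee_rot: [1.0, -0.006, 0.002, -0.0]
ft_force: [0.4, -0.0, -0.7]
grip_width: 0.002
grasp_force: 0.0
```

Run:
```python
from path import *
s=camera('scene');c=camera('side')
a=cv2.resize(c['color'][150:250,280:380],(400,400),interpolation=cv2.INTER_CUBIC)
b=cv2.resize(s['color'][185:285,265:365],(400,400),interpolation=cv2.INTER_CUBIC)
save('c6.png',np.hstack([a,b]))
```

```text
(no output)
```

View pics/c6.png

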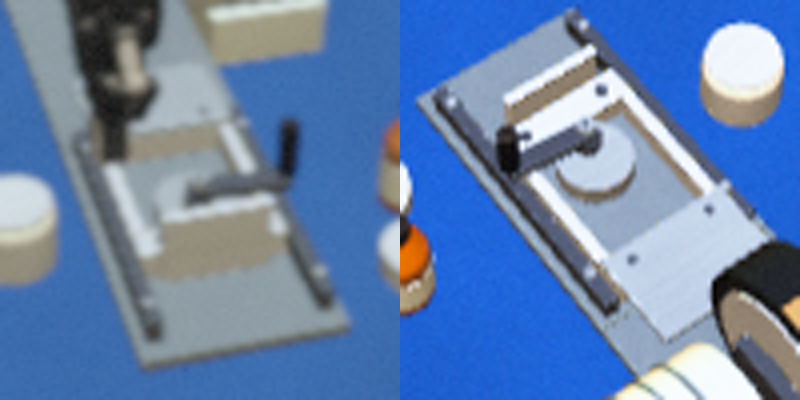

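The knob hasn't moved (scene crop (508,133)), the rear bar meets the cam disc, and the frame looks flat and straight. I'll do one numeric check before handing in.

Run:
```python
from h import *
s=camera('scene')
N=lambda x,y:(265+(x-400)/4-.4,185+y/4-.4)
f=lambda p,z:onplane(s,*N(*p),z)[:2].round(4)
print('plate top rear',f((595,46),.07),f((505,100),.07),'before y -.160')
print('rest front corner',f((667,340),.036),'before y .052')
print('hole',f((632,260),.036),'before',f((605,231),.036)); print('hole2',f((709,210),.036),'before',f((682,182),.036))
```

```text
plate top rear [ 0.5551 -0.1301] [ 0.6371 -0.1318] before y -.160
rest front corner [0.6528 0.0814] before y .052
hole [0.6332 0.0163] before [ 0.6341 -0.0145]
hole2 [0.5632 0.0177] before [ 0.564  -0.0129]
```

```bash
python3 -c "
from h import *
print(hand_in())"
```

```text
the job is handed in; nothing more can be done
None
```

I handed the job in at about 9 s of the 54 s. The cam is at its low point (within about 0.1 rad by camera), the frame slid about 30 mm until its rear bar stopped against the cam, and the arm is clear of everything. `hand_in()` returned no verdict.

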